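# Hold the battery tester's dial on its load position

### The arm

A 6-joint arm with a two-finger parallel gripper is mounted at the origin on the work surface. World frame = base frame: x ahead of the robot, y to its left, z up, the work surface at z = 0. Lengths are in m, angles in rad, forces in N, time in s.
With the tool pointing down it reaches from about 0.35 to 0.775 m from the base axis. Payload 7.3 kg.
Tool frame: the origin (TCP) lies at the very end of the fingers, on their centre line; the grasp point (between the pads) lies 19 mm behind it (robot.tcp_to_grasp is the distance from the TCP to the grasp point, in m); z points along the fingers, y is the direction in which the jaws open and shut (so a half turn about z gives the same grasp; the last joint's range is limited). The gripper opens to 92 mm and grips with 3 to 60 N. Pads are 19 mm wide; open, the fingers measure 130 mm over their backs; the gripper's body (75 mm by 190 mm) begins 47 mm behind the grasp point.
Start: joints at [1.059, 0.342, 1.524, -0, 1.275, -0.146], TCP at [0.188, 0.49, 0.227] pointing down, gripper open.
Joint ranges: [-2.53, 2.53], [-0.77, 2.02], [0.04, 2.7], [-1, 4.14], [0.28, 2.66], [-3.11, 3.11]. Speed limits (rad/s): [2.57, 2.57, 3.14, 3.14, 3.14, 3.14].

### API

Orientations are given as [roll, pitch, yaw] about the fixed x, y, z axes, in that order (R = Rz(yaw) Ry(pitch) Rx(roll)).
In Python, from cell import robot, eyes, finder gives the robot as it stands. The module is installed in compiled form; this text tells all that it offers.
- The arm moves only by the tool move_arm, never from a script. Its argument "motion" is a list of rows, each a list of 7 numbers: the closure in counts, from 0 (fully open) to 255 (shut), then the shift along the tool's x, y, z normalised to -1 to 1, where 1 is 0.02 m, then the turn, a rotation vector about the tool's x, y, z normalised to -1 to 1, where 1 is 6 degrees. In form: [[claw, x, y, z, ax, ay, az], ...]. A call has 1 to 12 rows; each row shifts and turns the commanded pose from where the row before left it, along the tool's axes as they then stand; what a row does not reach is not made up. A row lasts 1/8 s, in which the tool goes at most 62.5 mm and 10.7 degrees, less where a joint would pass 70% of its speed; a pose out of reach is approached as far as the arm can. A call with a number of a shift or a turn outside -1 to 1 is refused whole. A call with a gripper value outside its range is refused whole. The fingers move at their own pace and stop on an object; "newtons" is the grip in N (left out, the last holds). Time passes only in rows, so rows that do not move let the fingers close. It gives the time, the measured TCP pose, the force and the opening at its end, in the units of the state.
- robot.observe(): the state, without advancing time (a new reading comes with each control period).
- eyes.read_camera(name): name is "scene" or "side" or "wrist"; returns (picture, depth): 480x640x3 uint8, red, green, blue; 480x640 float32, m along the optical axis (not along the pixel's ray), 0 where there is no reading.
- eyes.calibration(name): a dict with "K" (3x3 intrinsics, pixels), "position" and "orientation" of the camera in the world. Camera axes: x right, y up, looking along -z (the intrinsics and any distortion apply to the point x, -y, -z); pixel columns grow to the right and rows downward; lengths in m; the calibration is good to about 2 mm. A picture is of the moment at which its call begins: read the wrist's pose just before it. calibration takes no time and is no camera call; for the wrist camera it gives the pose at the moment of the call.
- robot.hand_in(): hands the job in, once; it reports no verdict.
Trained networks look in the newest picture that a camera, given by its name, has taken for a name from the list of things; names that differ only in an ending like _2 or _b are one class to them, and where a whole thing is asked for, a point or a joint stands for the part that bears it (a point fixed in the world has none). Each returns a list of dicts, best first, with "p" (0 to 1); they miss things now and then, are a little off and sometimes report something else, mostly with a low value. They report only what shows in the picture. A call takes as long as a camera call.
- finder.recognise(camera, label): "centre" ([x, y, z] in m, in the coordinates of the camera as it stood for that picture, good to about 4 mm: the middle of the surface that is visible of it).
- finder.place_of(camera, label): "centre" ([x, y, z] in m, in the coordinates of the camera as it stood for that picture, good to about 4 mm: a listed point, or the origin of a listed thing).
The state is a dict: "time": time; "qpos": joint angles; "qvel": joint speeds; "joint_efforts": joint torques, N m; "tool_pos": TCP position; "tool_rot": TCP orientation; "contact_force": force on the tool from outside, world axes, zero at the start; "torque": the same for the moment, N m; "opening": finger opening in m.
Only numpy, scipy, OpenCV 4.12 (cv2) and the standard library are available. Lean on these libraries where they do the work, as an engineer would, in place of code of your own. Each camera call takes 0.05 s, during which the arm holds its last target. There are 200 camera calls.

### The job

Get the battery tester ready and run its load test: slide the clear guard off the dial until it is fully home over the blue battery pack, and only then turn the spring-return dial clockwise (seen from above), past its first two clicks, to the third and last position. The dial springs back if let go, so finish while still holding it there, with the guard left shut over the pack. Leave the screwdriver, the screw dish and the white back cover where they lie.

Things in the scene. Friction and masses are not known exactly. Their poses are not given: they have to be found in the camera images.
- console: Battery load tester: flat white box 170 (x) x 340 (y) x 50 mm high, fixed to the bench; origin at the centre of its underside. On top, at local y = +70 mm, a blue battery pack lies in a black cradle (all under 75 mm above the bench); at y = -70 mm is the dial. Rails 10 mm high run along y at x = +-62 mm. Position and yaw vary.
- guard (a joint): Slide of the guard, m: 0 = fully home (at its stop) over the pack, 0.14 = at the other stop over the dial; grows along the console's -y. Starts between 0.09 and 0.138, covering the dial. Stays where left; takes about 2 N. The guard: clear plate in a black frame, 134 (x) x 112 (y) mm, underside 92 and top 96 mm above the bench, side skirts down to the rails.
- guard_handle (a point): Centre of the guard's handle: a black upright ridge 60 mm long (console x) x 12 mm thick (console y) x 24 mm high, in the middle of the guard's top; the point is 108 mm above the bench, the ridge spans 96 to 120 mm. Its axes are the console's.
- dial (a joint): Angle of the dial, rad, growing clockwise seen from above: 0 at rest, clicks at 0.4 and 0.8, third position 1.2, hard stop 1.25. A spring always returns it to 0 (the clicks do not hold it): 0.045 N m at the start, 0.105 N m at the third position, up to 0.14 N m over a click. Ticks on the box mark the four positions, longest at the third.
- dial_grip (a point): On the dial's vertical axis, 72 mm above the bench. The grip is a black upright bar 50 mm long x 12 mm thick, 58 to 86 mm above the bench, on a skirt 52 mm across. The point's x axis lies along the bar to its pointer end (white line) and turns with the dial. At rest it stands 0.6 rad anticlockwise of the console's +x, at the third position 0.6 rad clockwise of it.
- screwdriver: Bystander: loose screwdriver, 160 mm long, lying on the bench beside the console; leave alone.
- screw_dish: Bystander: loose steel dish 70 mm across, 25 mm high, standing behind the console; origin at the centre of its underside; leave alone.
- back_cover: Bystander: loose white cover 100 x 120 x 22 mm, lying beside the console; origin at the centre of its underside; leave alone.

How it is judged:
By the outcome, as a careful person would: the job done as asked, in the order asked, and still so for the second after the job is handed in, while the arm keeps its last pose, push and grip.
It also fails if it takes over 48 s, if anything falls off the work surface, if the arm or the gripper's body presses on something with over 40 N, if the wrist force passes 120 N, or if a joint passes its speed limit or range.

## Working session

There is one attempt and no reset: what is moved stays moved. The work goes in short steps, Python scripts to look and compute and a tool call to move; the robot and the scene stay as the last step left them, time stands still between calls to the robot, and variables do not carry over. Pictures are saved under pics/ and viewed, and the job is handed in when it is done.

Besides the shell and the picture viewer there is one more tool, called after "Request:" in YAML: its name, and indented under it one key for each argument. move_arm: Moves the arm, as the interface text tells. Its arguments: {"type":"object","properties":{"motion":{"type":"array"},"newtons":{"type":"number"}},"required":["motion"]}

```bash
mkdir -p pics
cat > h.py <<'E'
import numpy as np, cv2
from scipy.spatial.transform import Rotation as R
from cell import robot, eyes, finder
def rot(o):
    o=np.array(o,float)
    if o.shape==(3,3): return o
    return (R.from_euler('xyz',o) if o.size==3 else R.from_quat(o)).as_matrix()
def shot(cam,fn):
    c=eyes.calibration(cam); p,d=eyes.read_camera(cam)
    cv2.imwrite('pics/'+fn,cv2.cvtColor(p,cv2.COLOR_RGB2BGR)); return c,p,d
def w(c,pt): return rot(c['orientation'])@np.array(pt)+np.array(c['position'])
def px(c,d,u,v,z=None):
    K=np.array(c['K']); z=d[v,u] if z is None else z
    return w(c,[(u-K[0,2])/K[0,0]*z,-(v-K[1,2])/K[1,1]*z,-z])
E
python3 - <<'E'
from h import *
print(robot.observe())
for cam in ['scene','side']:
    c,p,d=shot(cam,cam+'0.png'); print(cam,c)
    for l in ['console','guard_handle','dial_grip','screwdriver','screw_dish','back_cover']:
        print(l,[(round(r['p'],2),w(c,r['centre']).round(3)) for r in finder.place_of(cam,l)[:2]])
E
```

```text
{'time': 0.0, 'qpos': array([ 1.05901617e+00,  3.42703633e-01,  1.52500070e+00, -1.28626165e-05,
        1.27539606e+00, -1.45979126e-01]), 'qvel': array([ 1.94622096e-04,  4.92953574e-05,  6.25278129e-06, -1.33729041e-03,
        1.47287659e-03, -1.51990671e-03]), 'joint_efforts': array([ 5.98592960e-04, -4.31237626e+01, -2.44218528e+01,  7.18666683e-02,
        5.61051350e-02, -1.68598258e-04]), 'tool_pos': array([0.18756597, 0.48992291, 0.22606057]), 'tool_rot': array([-3.14009916e+00, -2.07148158e-04,  2.77579522e+00]), 'contact_force': array([-0.46433618, -0.14590849,  0.16372565]), 'torque': array([-0.02377845,  0.03008078, -0.01205734]), 'opening': 0.09196987260015702}
scene {'K': array([[450.27683626,   0.        , 318.59954042],
       [  0.        , 450.27683626, 234.91268765],
       [  0.        ,   0.        ,   1.        ]]), 'position': array([ 1.08427551, -0.40917275,  0.76963045]), 'orientation': array([ 0.74655053, -0.01496752,  0.87028545])}
console [(0.71, array([ 0.601,  0.053, -0.005]))]
guard_handle [(0.96, array([ 0.602, -0.005,  0.107]))]
dial_grip []
screwdr
[... 160 characters left out ...]
y([[445.54692281,   0.        , 310.93370024],
       [  0.        , 445.54692281, 244.69047707],
       [  0.        ,   0.        ,   1.        ]]), 'position': array([0.25270655, 0.56994397, 0.46834561]), 'orientation': array([ 1.04494263,  0.00861445, -2.57628261])}
console [(0.89, array([ 0.6  ,  0.052, -0.001]))]
guard_handle [(0.8, array([ 0.603, -0.006,  0.109])), (0.71, array([0.739, 0.063, 0.002]))]
dial_grip [(0.62, array([ 0.603, -0.021,  0.075])), (0.47, array([0.595, 0.051, 0.002]))]
screwdriver [(0.57, array([ 0.601,  0.28 , -0.003]))]
screw_dish [(0.75, array([0.742, 0.061, 0.003])), (0.27, array([ 0.602, -0.02 ,  0.073]))]
back_cover [(0.56, array([ 0.573, -0.22 ,  0.002]))]
```

View pics/scene0.png

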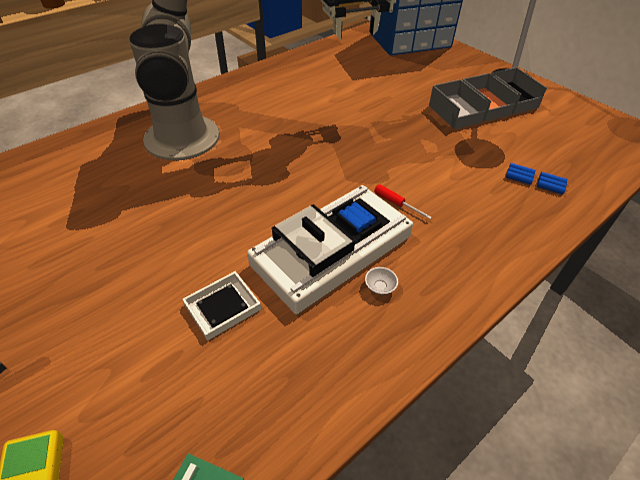

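View pics/side0.png

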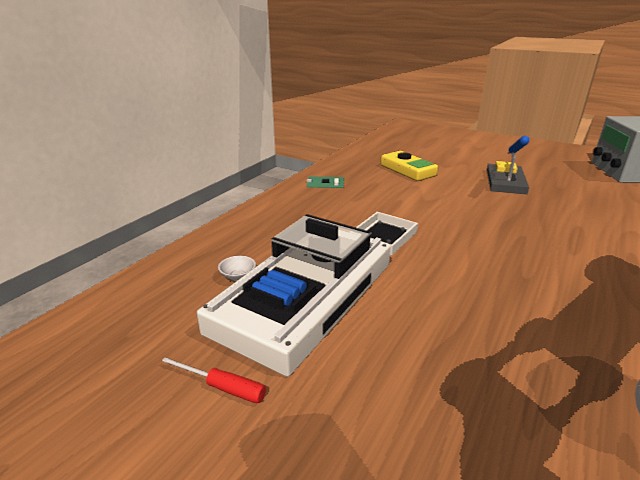

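The guard sits over the dial: its handle is at about (313,230) in scene, the blue pack at (357,216), and the bystanders are clear of the path. Next I need the console's yaw.

Run:
```python
from h import *
P=[]
for cam in ['scene','side']:
    c,p,d=shot(cam,cam+'1.png'); K=np.array(c['K'])
    v,u=np.nonzero(d>0); z=d[v,u]
    X=np.c_[(u-K[0,2])/K[0,0]*z,-(v-K[1,2])/K[1,1]*z,-z]@rot(c['orientation']).T+np.array(c['position'])
    m=(abs(X[:,0]-.6)<.14)&(abs(X[:,1]-.053)<.24)
    X=X[m]; s=X[(abs(X[:,2]-.048)<.006)]
    r=cv2.minAreaRect(s[:,:2].astype(np.float32)*1000); print(cam,len(s),r)
    h=X[(X[:,2]>.105)&(X[:,2]<.125)]; print(len(h),h.mean(0),np.percentile(h,[2,98],axis=0).round(4)); print(cv2.minAreaRect(h[:,:2].astype(np.float32)*1000))
```

```text
scene 4121 ((602.9254150390625, 49.862945556640625), (340.2728271484375, 171.08004760742188), 89.93876647949219)
237 [ 0.60588487 -0.00813211  0.11669844] [[ 5.745e-01 -1.250e-02  1.056e-01]
 [ 6.321e-01 -4.000e-04  1.226e-01]]
((603.3507080078125, -5.791450500488281), (14.092345237731934, 60.399627685546875), 89.0648422241211)
side 5758 ((601.1700439453125, 53.035552978515625), (170.92724609375, 337.86212158203125), 0.07835210859775543)
381 [ 0.59887248 -0.00174091  0.11510974] [[ 0.5715 -0.0097  0.1052]
 [ 0.6296  0.0018  0.122 ]]
((600.7989501953125, -4.70973014831543), (14.0116548538208, 59.81415939331055), 89.54682922363281)
```

Request:
move_arm:
  motion:
    - [0,0,0,0,0,0,-0.87]
    - [0,0,0,0,0,0,-0.87]
    - [0,0,0,0,0,0,-0.87]
    - [0,0,0,0,0,0,-0.87]
    - [0,-0.83,-1,0,0,0,0]
    - [0,-0.83,-1,0,0,0,0]
    - [0,-0.83,-1,0,0,0,0]
    - [0,-0.83,-1,0,0,0,0]
    - [0,-0.83,-1,0,0,0,0]
    - [0,-0.83,-1,0,0,0,0]
    - [0,-0.83,-1,0,0,0,0]
    - [0,-0.83,-1,0,0,0,0]
  newtons: 20

```text
time: 2.3
tool_pos: [0.3209, 0.3294, 0.2268]
tool_rot: [3.141, 0.0, 3.14]
contact_force: [0.3, 0.5, 0.4]
opening: 0.0921
```

Request:
move_arm:
  motion:
    - [0,-0.83,-1,0,0,0,0]
    - [0,-0.83,-1,0,0,0,0]
    - [0,-0.83,-1,0,0,0,0]
    - [0,-0.83,-1,0,0,0,0]
    - [0,-0.83,-1,0,0,0,0]
    - [0,-0.83,-1,0,0,0,0]
    - [0,-0.83,-1,0,0,0,0]
    - [0,-0.83,-1,0,0,0,0]
    - [0,-0.83,-1,0,0,0,0]
    - [0,-0.83,-1,0,0,0,0]
    - [0,-0.83,-1,0,0,0,0]
    - [0,-0.83,-1,0,0,0,0]

```text
time: 3.8
tool_pos: [0.5197, 0.0891, 0.2267]
tool_rot: [3.141, 0.0, 3.14]
contact_force: [0.4, -0.0, -0.1]
opening: 0.0917
```

Request:
move_arm:
  motion:
    - [0,-0.83,-1,0.5,0,0,0]
    - [0,-0.83,-1,0.5,0,0,0]
    - [0,0,-0.5,0.5,0,0,0]
    - [0,0,0,0.5,0,0,0]
    - [0,0,0,0,0,0,0]

```text
time: 4.42
tool_pos: [0.5513, 0.0404, 0.1858]
tool_rot: [3.141, -0.002, 3.141]
contact_force: [-0.1, 0.7, 0.3]
opening: 0.0918
```

Request:
move_arm:
  motion:
    - [0,-0.85,-0.76,0.3,0,0,0]
    - [0,-0.85,-0.76,0.3,0,0,0]
    - [0,-0.85,-0.76,0.3,0,0,0]
    - [0,0,0,0,0,0,0]

```text
time: 4.92
tool_pos: [0.6036, -0.006, 0.1685]
tool_rot: [3.141, -0.0, 3.14]
contact_force: [-0.3, 0.0, -0.1]
opening: 0.092
```

Run:
```python
from h import *
print(robot.observe()['tool_pos'])
for cam in ['wrist','side']:
    c,p,d=shot(cam,cam+'2.png')
    for l in ['guard_handle','dial_grip','console']:
        print(cam,l,[(round(r['p'],2),w(c,r['centre']).round(3)) for r in finder.place_of(cam,l)[:2]])
```

```text
[ 0.60363867 -0.00598063  0.16848212]
wrist guard_handle []
wrist dial_grip []
wrist console [(0.67, array([ 0.598,  0.053, -0.002]))]
side guard_handle [(0.76, array([ 0.601, -0.005,  0.108]))]
side dial_grip [(0.41, array([ 0.602, -0.019,  0.075]))]
side console [(0.96, array([0.595, 0.048, 0.001]))]
```

View pics/wrist2.png

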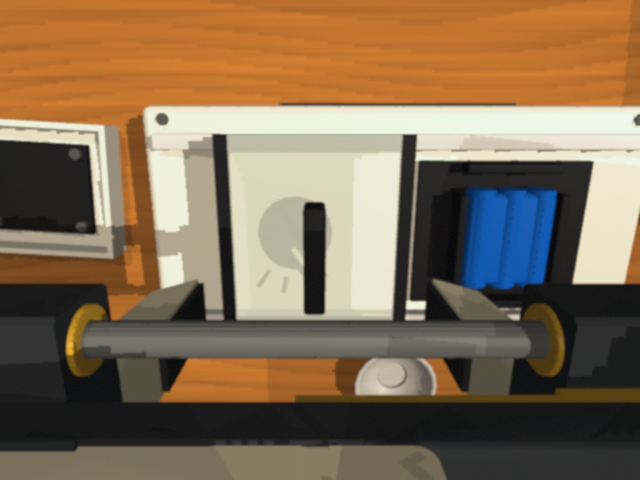

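The wrist view shows the black handle at (314,258), centred between the fingers and square to them, and the dial shows through the plate at about (295,232). I'll descend and grip.

Request:
move_arm:
  motion:
    - [0,0,0,1,0,0,0]
    - [0,0,0,1,0,0,0]
    - [0,0,0,0.8,0,0,0]
    - [0,0,0,0.4,0,0,0]
    - [0,0,0,0,0,0,0]
    - [255,0,0,0,0,0,0]
    - [255,0,0,0,0,0,0]
    - [255,0,0,0,0,0,0]
    - [255,0,0,0,0,0,0]
    - [255,0,0,0,0,0,0]
    - [255,0,0,0,0,0,0]
  newtons: 15

```text
time: 6.7
tool_pos: [0.6033, -0.0059, 0.1047]
tool_rot: [3.142, -0.0, 3.14]
contact_force: [0.2, -0.0, 0.1]
opening: 0.0368
```

Request:
move_arm:
  motion:
    - [255,0,0,0,0,0,0]
    - [255,0,0,0,0,0,0]
    - [255,0,0,0,0,0,0]
    - [255,0,0,0,0,0,0]

```text
time: 7.2
tool_pos: [0.6033, -0.0059, 0.1047]
tool_rot: [3.142, -0.0, 3.14]
contact_force: [-0.9, -0.3, -1.1]
opening: 0.0118
```

Gripped: the opening of 11.8 mm matches the 12 mm ridge. I'll slide along +y for about 0.112 m first, then creep to the stop.

Request:
move_arm:
  motion:
    - [255,0,0.3,0,0,0,0]
    - [255,0,0.6,0,0,0,0]
    - [255,0,0.6,0,0,0,0]
    - [255,0,0.6,0,0,0,0]
    - [255,0,0.6,0,0,0,0]
    - [255,0,0.6,0,0,0,0]
    - [255,0,0.6,0,0,0,0]
    - [255,0,0.6,0,0,0,0]
    - [255,0,0.6,0,0,0,0]
    - [255,0,0.5,0,0,0,0]
    - [255,0,0.2,0,0,0,0]
    - [255,0,0,0,0,0,0]

```text
time: 8.7
tool_pos: [0.6036, 0.1109, 0.1047]
tool_rot: [3.141, 0.0, 3.14]
contact_force: [3.0, 1.1, -2.4]
opening: 0.0121
```

Request:
move_arm:
  motion:
    - [255,0,0.15,0,0,0,0]
    - [255,0,0.15,0,0,0,0]
    - [255,0,0,0,0,0,0]

```text
time: 9.07
tool_pos: [0.6036, 0.1163, 0.1047]
tool_rot: [3.141, 0.0, 3.14]
contact_force: [3.7, -0.8, -2.7]
opening: 0.0118
```

Request:
move_arm:
  motion:
    - [255,0,0.1,0,0,0,0]
    - [255,0,0.1,0,0,0,0]
    - [255,0,0,0,0,0,0]

```text
time: 9.45
tool_pos: [0.6036, 0.12, 0.1047]
tool_rot: [-3.141, 0.0, 3.14]
contact_force: [3.9, -2.7, -2.6]
opening: 0.0118
```

Request:
move_arm:
  motion:
    - [255,0,0.08,0,0,0,0]
    - [255,0,0,0,0,0,0]

```text
time: 9.7
tool_pos: [0.6036, 0.12, 0.1047]
tool_rot: [-3.139, -0.0, 3.14]
contact_force: [3.1, -8.9, -2.7]
opening: 0.0117
```

Request:
move_arm:
  motion:
    - [255,0,0.06,0,0,0,0]
    - [255,0,0,0,0,0,0]

```text
time: 9.95
tool_pos: [0.6036, 0.12, 0.1047]
tool_rot: [-3.137, -0.0, 3.14]
contact_force: [3.6, -12.8, -2.2]
opening: 0.0116
```

Run:
```python
from h import *
c,p,d=shot('side','side3.png')
for l in ['guard_handle','dial_grip']:
    print(l,[(round(r['p'],2),w(c,r['centre']).round(3)) for r in finder.place_of('side',l)[:2]])
```

```text
guard_handle [(0.67, array([0.603, 0.12 , 0.111]))]
dial_grip [(0.57, array([ 0.601, -0.019,  0.077]))]
```

View pics/side3.png

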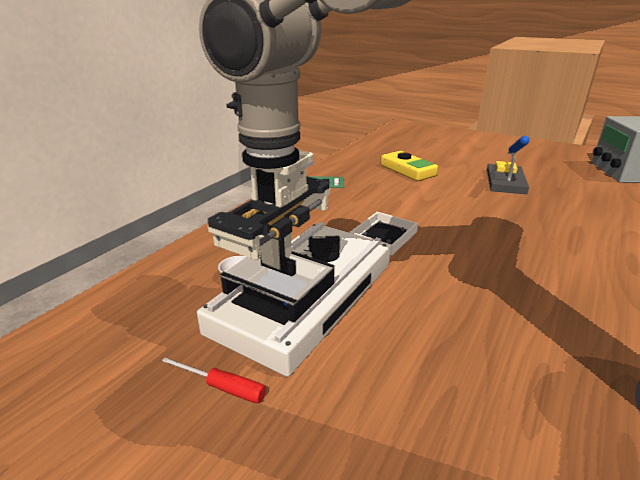

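The guard is home. The position stayed at y = 0.1200 while the force rose to 13 N, and the picture shows the guard over the pack and the dial bare at (325,243). Now I'll release, rise and go over the dial.

Request:
move_arm:
  motion:
    - [0,0,0,0,0,0,0]
    - [0,0,0,0,0,0,0]
    - [0,0,0,0,0,0,0]
    - [0,0,0,0,0,0,0]
    - [0,0,0,-0.5,0,0,0]
    - [0,0,0,-1,0,0,0]
    - [0,0,0,-1,0,0,0]
    - [0,0,0,-1,0,0,0]
    - [0,0,-1,0,0,0,0]
    - [0,0,-1,0,0,0,0]
    - [0,0,-1,0,0,0,0]
    - [0,0,-1,0,0,0,0]

```text
time: 11.6
tool_pos: [0.603, 0.041, 0.1741]
tool_rot: [3.142, -0.001, 3.139]
contact_force: [0.2, -0.8, 0.0]
opening: 0.0918
```

Request:
move_arm:
  motion:
    - [0,0,-1,0,0,0,0]
    - [0,0,-1,0,0,0,0]
    - [0,0,-1,0,0,0,0]
    - [0,0,0,0,0,0,0]
    - [0,0,0,0,0,0,0]

```text
time: 12.22
tool_pos: [0.6033, -0.0168, 0.1747]
tool_rot: [3.141, 0.0, 3.14]
contact_force: [-0.3, 0.8, 0.3]
opening: 0.092
```

Run:
```python
from h import *
o=robot.observe();print(o['tool_pos'],o['tool_rot'],o['time'])
for cam in ['wrist','side','scene']:
    c,p,d=shot(cam,cam+'4.png')
    for l in ['guard_handle','dial_grip']:
        print(cam,l,[(round(r['p'],2),w(c,r['centre']).round(3)) for r in finder.place_of(cam,l)[:2]])
    if cam!='scene':
        K=np.array(c['K']); v,u=np.nonzero(d>0); z=d[v,u]
        X=np.c_[(u-K[0,2])/K[0,0]*z,-(v-K[1,2])/K[1,1]*z,-z]@rot(c['orientation']).T+np.array(c['position'])
        b=X[(np.hypot(X[:,0]-.603,X[:,1]+.02)<.032)&(abs(X[:,2]-.086)<.004)]
        r=cv2.minAreaRect(b[:,:2].astype(np.float32)*1000); print(len(b),r)
```

```text
[ 0.60326473 -0.01678986  0.17472064] [3.14112588e+00 2.28646978e-05 3.14017448e+00] 12.225
wrist guard_handle [(0.65, array([0.605, 0.121, 0.106])), (0.64, array([ 0.575, -0.221, -0.003]))]
wrist dial_grip [(0.63, array([ 0.602, -0.023,  0.073])), (0.42, array([ 0.577, -0.219, -0.003]))]
1536 ((604.433837890625, -19.03133773803711), (54.16361999511719, 12.360321044921875), 34.35300827026367)
side guard_handle [(0.66, array([0.601, 0.122, 0.109]))]
side dial_grip [(0.87, array([ 0.602, -0.021,  0.077]))]
164 ((602.7328491210938, -16.82877540588379), (54.48761749267578, 13.157180786132812), 31.698265075683594)
scene guard_handle [(0.77, array([0.602, 0.123, 0.111]))]
scene dial_grip [(0.68, array([ 0.601, -0.021,  0.073]))]
```

View pics/wrist4.png

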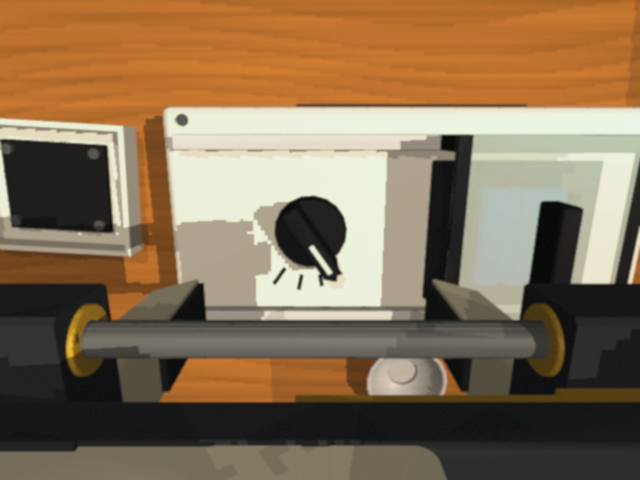

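The bar stands at 34.4° (0.6 rad, at rest) and the dial is at (310,230) in the wrist view, about (0.603, -0.020). The guard stayed shut. I'll centre, turn 34.4° anticlockwise and descend.

Request:
move_arm:
  motion:
    - [0,0,-0.15,0,0,0,0]
    - [0,0,0,0,0,0,-0.96]
    - [0,0,0,0,0,0,-0.96]
    - [0,0,0,0,0,0,-0.96]
    - [0,0,0,0,0,0,-0.96]
    - [0,0,0,0,0,0,-0.96]
    - [60,0,0,0,0,0,-0.93]
    - [60,0,0,1,0,0,0]
    - [60,0,0,1,0,0,0]
    - [60,0,0,1,0,0,0]
    - [60,0,0,0,0,0,0]
  newtons: 35

```text
time: 14.05
tool_pos: [0.6023, -0.0201, 0.1133]
tool_rot: [3.139, -0.002, -2.543]
contact_force: [0.4, -0.7, 1.2]
opening: 0.0704
```

Run:
```python
from h import *
o=robot.observe();print(o['tool_pos'],o['tool_rot'],o['time'],o['qpos'])
c,p,d=shot('wrist','wrist5.png')
```

```text
[ 0.60227462 -0.02009966  0.1132632 ] [ 3.13920605e+00 -2.42249734e-03 -2.54306170e+00] 14.05 [-1.60518682e-01  5.88384713e-01  1.45008378e+00  7.18281436e-05
  1.10652420e+00 -2.32987534e+00]
```

View pics/wrist5.png

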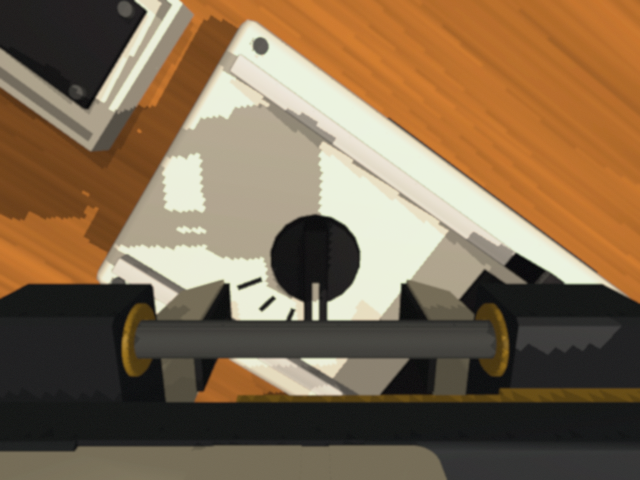

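The bar is vertical in the view at u≈315, midway between the fingers (u≈228 and 402). Descend and close.

Request:
move_arm:
  motion:
    - [60,0,0,1,0,0,0]
    - [60,0,0,0.9,0,0,0]
    - [60,0,0,0.64,0,0,0]
    - [60,0,0,0,0,0,0]
    - [255,0,0,0,0,0,0]
    - [255,0,0,0,0,0,0]
    - [255,0,0,0,0,0,0]
    - [255,0,0,0,0,0,0]
    - [255,0,0,0,0,0,0]
    - [255,0,0,0,0,0,0]
    - [255,0,0,0,0,0,0]
    - [255,0,0,0,0,0,0]

```text
time: 15.6
tool_pos: [0.6029, -0.0195, 0.0639]
tool_rot: [3.14, -0.0, -2.543]
contact_force: [-2.0, 4.5, 1.9]
opening: 0.012
```

Gripped at 12.0 mm. Turn clockwise.

Request:
move_arm:
  motion:
    - [255,0,0,0,0,0,0.5]
    - [255,0,0,0,0,0,0.8]
    - [255,0,0,0,0,0,0.8]
    - [255,0,0,0,0,0,0.8]
    - [255,0,0,0,0,0,0.8]
    - [255,0,0,0,0,0,0.8]
    - [255,0,0,0,0,0,0.8]
    - [255,0,0,0,0,0,0.8]
    - [255,0,0,0,0,0,0.8]
    - [255,0,0,0,0,0,0.8]
    - [255,0,0,0,0,0,0.8]
    - [255,0,0,0,0,0,0]

```text
time: 17.1
tool_pos: [0.6031, -0.0203, 0.0639]
tool_rot: [-3.141, -0.0, 2.851]
contact_force: [-2.0, -0.4, 2.0]
opening: 0.0117
```

Request:
move_arm:
  motion:
    - [255,0,0,0,0,0,0.8]
    - [255,0,0,0,0,0,0.8]
    - [255,0,0,0,0,0,0.8]
    - [255,0,0,0,0,0,0.4]
    - [255,0,0,0,0,0,0]

```text
time: 17.73
tool_pos: [0.603, -0.0206, 0.0639]
tool_rot: [-3.141, -0.0, 2.559]
contact_force: [-3.8, -2.0, 3.2]
opening: 0.012
```

Run:
```python
from h import *
o=robot.observe();print(o['tool_pos'],o['tool_rot'],o['torque'],o['contact_force'],o['opening'])
for cam in ['wrist','side']:
    c,p,d=shot(cam,cam+'6.png')
    print([(round(r['p'],2),w(c,r['centre']).round(3)) for r in finder.place_of(cam,'guard_handle')[:2]])
```

```text
[ 0.60296792 -0.02057752  0.06391889] [-3.14066965e+00 -2.04282569e-04  2.55895428e+00] [-0.37648675  0.61474688  0.10429664] [-3.81958282 -2.0293663   3.19575136] 0.011959709491449927
[]
[(0.83, array([0.604, 0.121, 0.109]))]
```

View pics/wrist6.png

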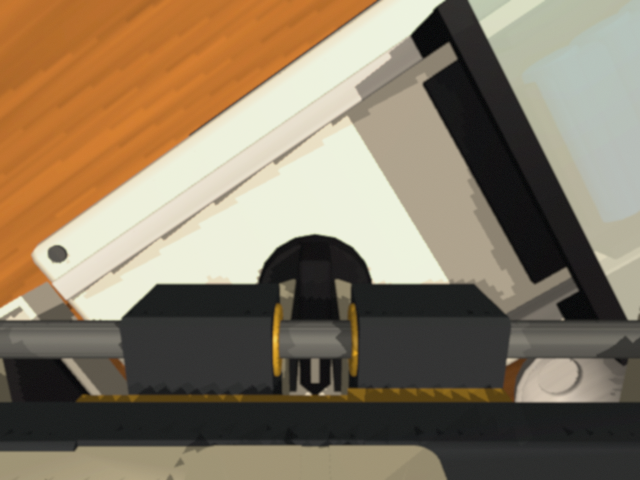

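View pics/side6.png

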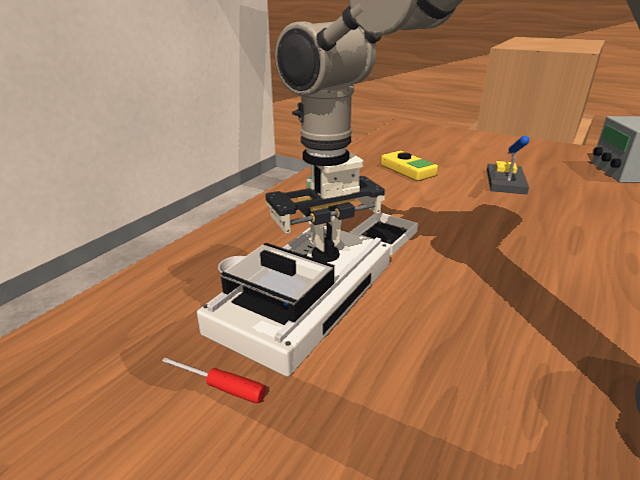

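The pointer and bar have followed the tool (bar at u≈315), and the guard is still shut. The angle is about 1.18 rad with a moment of 0.104 N m. A little more is needed, to between 1.2 and the 1.25 stop.

Request:
move_arm:
  motion:
    - [255,0,0,0,0,0,0.25]
    - [255,0,0,0,0,0,0.2]
    - [255,0,0,0,0,0,0]
    - [255,0,0,0,0,0,0]

```text
time: 18.42
tool_pos: [0.6029, -0.0206, 0.0639]
tool_rot: [-3.141, -0.0, 2.511]
contact_force: [-5.1, -3.9, 3.2]
opening: 0.0116
```

Run:
```python
from h import *
o=robot.observe();print(o['tool_pos'],o['tool_rot'],o['torque'],o['contact_force'],o['opening'])
```

```text
[ 0.6029284  -0.02059366  0.06391831] [-3.14057513e+00 -2.11321537e-04  2.51100784e+00] [-0.6358217   0.72163044  0.13218618] [-5.05442555 -3.92217478  3.24212986] 0.011556656408147386
```

Request:
move_arm:
  motion:
    - [255,0,0,0,0,0,0.2]
    - [255,0,0,0,0,0,0]
    - [255,0,0,0,0,0,0]

```text
time: 18.8
tool_pos: [0.6029, -0.0206, 0.0639]
tool_rot: [-3.141, -0.0, 2.49]
contact_force: [-4.3, -4.1, 3.4]
opening: 0.0119
```

Run:
```python
from h import *
o=robot.observe();print(o['tool_pos'],o['tool_rot'],o['torque'],o['contact_force'],o['opening'])
for cam in ['scene','side']:
    c,p,d=shot(cam,cam+'7.png')
    for l in ['guard_handle','dial_grip','screwdriver','screw_dish','back_cover']: print(l,[(round(r['p'],2),w(c,r['centre']).round(3)) for r in finder.place_of(cam,l)[:1]])
    K=np.array(c['K']);uv=K@(np.array([1,-1,-1])*(rot(c['orientation']).T@(np.array([.603,-.02,.07])-np.array(c['position']))));u,v=(uv[:2]/uv[2]).astype(int)
    q=cv2.resize(p[v-60:v+60,u-80:u+80],(800,600),interpolation=cv2.INTER_CUBIC); cv2.imwrite(f'pics/{cam}7c.png',q[:,:,::-1])
```

```text
[ 0.60289013 -0.02061354  0.0638874 ] [-3.14050046e+00 -2.54288151e-04  2.49011421e+00] [-0.6022479   0.83932866  0.16492544] [-4.3094638  -4.08267174  3.40535188] 0.011943364328865317
guard_handle [(0.96, array([0.602, 0.122, 0.108]))]
dial_grip [(0.54, array([ 0.599, -0.024,  0.074]))]
screwdriver [(0.68, array([0.601, 0.28 , 0.001]))]
screw_dish [(0.65, array([ 0.741,  0.064, -0.003]))]
back_cover [(0.85, array([ 0.572, -0.216,  0.001]))]
guard_handle [(0.66, array([0.6  , 0.121, 0.109]))]
dial_grip [(0.57, array([ 0.602, -0.022,  0.076]))]
screwdriver [(0.72, array([ 0.602,  0.279, -0.002]))]
screw_dish [(0.5, array([ 0.739,  0.061, -0.   ]))]
back_cover [(0.84, array([ 0.576, -0.222,  0.001]))]
```

View pics/scene7c.png

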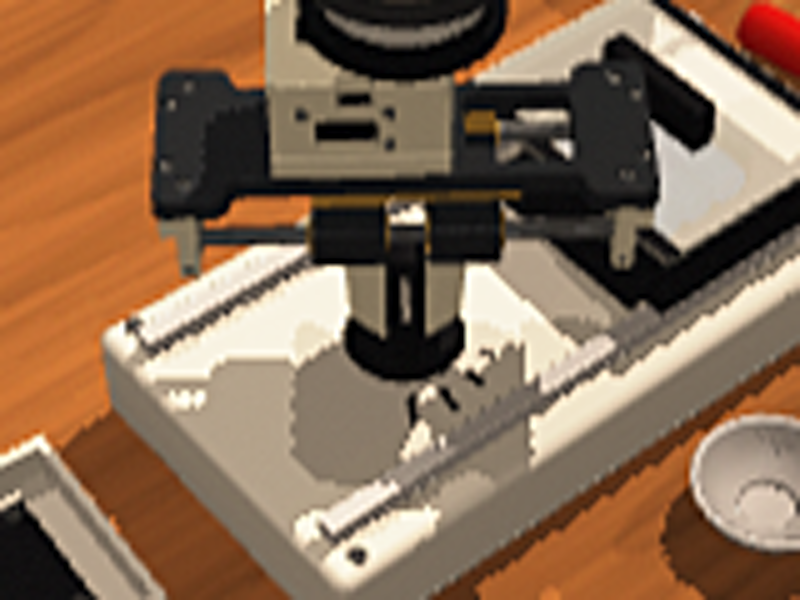

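The pointer has gone past the longest tick, and the moment of 0.165 N m is more than the spring alone gives, so the dial is against its end stop at about 1.25 rad. The guard is shut and the bystanders haven't moved. I'll hold briefly to see that it stays steady, then hand in.

Request:
move_arm:
  motion:
    - [255,0,0,0,0,0,0]
    - [255,0,0,0,0,0,0]
    - [255,0,0,0,0,0,0]
    - [255,0,0,0,0,0,0]
    - [255,0,0,0,0,0,0]
    - [255,0,0,0,0,0,0]
    - [255,0,0,0,0,0,0]
    - [255,0,0,0,0,0,0]

```text
time: 20.4
tool_pos: [0.6029, -0.0206, 0.0639]
tool_rot: [-3.141, -0.0, 2.49]
contact_force: [-3.6, -3.3, 2.7]
opening: 0.0117
```

Run:
```python
from h import *
o=robot.observe();print(o['tool_rot'],o['torque'],o['opening'],o['time'])
t=abs(o['torque'][2])
if t>.09 and abs(o['tool_rot'][2]-2.49)<.02: print(robot.hand_in())
```

```text
[-3.14053813e+00 -2.12614300e-04  2.49009784e+00] [-0.64262567  0.79608954  0.17026029] 0.011693795393553304 20.4
the job is handed in; nothing more can be done
None
```

I slid the guard fully home over the battery pack, then turned the dial clockwise past both clicks to its third position. I handed in at 20.4 s, with the gripper still holding the dial at 35 N; no verdict is reported.

- **Guard:** it stopped moving at handle y = 0.120 m while the push rose to 13 N, so it is against its stop. After I let go and turned the dial, both cameras still put the handle at y = 0.121–0.122.
- **Dial:** the tool's turn puts it at about 1.25 rad, at or near the end stop. The moment held steady at 0.165–0.17 N m for over a second, more than the spring alone gives. I judged the angle from the tool and the moment; the camera shows the pointer past the longest tick but is too coarse to give the angle.
- **Bystanders:** the screwdriver, screw dish and back cover were found within about 5 mm of where they started, which is about as good as the detection gets.

No check failed. The only disagreements were scatter of a few millimetres between cameras and some low-confidence false detections, which I ignored.

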